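Fit the diffuser plate in the lamp's slot holder

ROBOT

A 7-joint arm with a two-finger parallel gripper is mounted at the origin on the work surface. World frame = base frame: x ahead of the robot, y to its left, z up, the work surface at z = 0. Lengths are in m, angles in rad, forces in N, time in s.
With the tool pointing down it reaches from about 0.425 to 0.925 m from the base axis. Payload 6.8 kg.
Tool frame: the origin (TCP) lies at the centre of the arm's flange, where the gripper is bolted on; the fingertips stand 173 mm ahead of it and the grasp point (between the pads) lies 155 mm ahead of it; z points along the fingers, y is the line along which they close (so a half turn about z gives the same grasp; the last joint's range is limited). The gripper opens to 85 mm and grips with 20 to 120 N. Pads are 22 mm wide; open, the fingers measure 114 mm over their backs; the gripper's body (76 mm by 85 mm) begins 54 mm behind the grasp point. The pads swing forward as they close: fully open they stand 13 mm farther back than shut.
Start: joints at [-1.396, 0.477, 0.022, 1.555, -0.011, 1.109, -0.083], TCP at [0.188, 0.648, 0.405] pointing down, gripper open.
Joint ranges: [-2.96, 2.96], [-0.34, 2.1], [-1.41, 1.46], [0.24, 2.44], [-1.37, 4.51], [0.17, 1.92], [-2.96, 2.96]. Speed limits (rad/s): [2.39, 2.39, 3.14, 3.14, 3.14, 3.14, 3.14].

INTERFACE

Orientations are given as a unit quaternion [x, y, z, w].
In Python, from station import manip gives the robot as it stands. The module is installed in compiled form; this text tells all that it offers.
- The arm moves only by the tool carry_out, never from a script. Its argument "moves" is a list of rows, each an object of numbers: "dx", "dy", "dz": the shift along the world's x, y, z in cm; "ax", "ay", "az": the turn, a rotation vector about the world's x, y, z in rad; "fingers": the closure, from -1 (fully open) to 1 (shut). In form: [{"dx": .., "dy": .., "dz": .., "ax": .., "ay": .., "az": .., "fingers": ..}, ...]. A call has 1 to 5 rows; each row is the pose to reach, as a shift and turn from the pose commanded when the call began; what a row does not reach only later rows make up. A row lasts 1/8 s, in which the tool goes at most 62.5 mm and 10.7 degrees, less where a joint would pass 70% of its speed; a pose out of reach is approached as far as the arm can. A call with a gripper value outside its range is refused whole. The fingers move at their own pace and stop on an object; the grip force is fixed at half the most. Time passes only in rows, so rows that repeat a pose let the fingers close. It gives the time, the measured TCP pose, the force, the opening and the grip force at its end, in the units of the state.
- manip.sense(): the state, without advancing time (a new reading comes with each control period).
- manip.snapshot(name): name is "scene" or "top"; returns a dict with "pixels" (384x512x3 uint8, blue, green, red), "range_z" (384x512 float32, m along the optical axis (not along the pixel's ray), 0 where there is no reading), "fx", "fy", "cx", "cy" (pixels), "extrinsics" (4x4, takes a point from world to camera coordinates). Camera axes: x right, y down, z forward; pixel columns grow to the right and rows downward; lengths in m; the calibration is good to about 2 mm. A picture is of the moment at which its call begins.
- manip.hand_in(): hands the job in; it is judged then, once.
The state is a dict: "time_s": time; "joint_pos": joint angles; "joint_vel": joint speeds; "effort": joint torques, N m; "ee_pos": TCP position; "ee_rot": TCP orientation; "ft_force": force on the tool from outside, world axes, zero at the start; "ft_torque": the same for the moment, N m; "gripper_width": finger opening in m; "gripper_force": force on a finger pad.
Only numpy, scipy, OpenCV 4.12 (cv2) and the standard library are available. Lean on these libraries where they do the work, as an engineer would, in place of code of your own. Each camera call takes 0.05 s, during which the arm holds its last target. There are 200 camera calls.

TASK

Lay the loose white diffuser plate lengthwise up the sloping 45-degree rest, short edge on its ledge, and let go of it there, then take it again so that it can stand on end and slide it upright, short edge down, into the slot of the holder in front of the lamp. A spring pad in the slot resists, so press the plate down until it is fully home on the slot floor, and let go. Leave the tape roll, the lens cap and the post foot where they are.

Things in the scene. Friction and masses are not known exactly. Their poses are not given: they have to be found in the camera images.
- plate: Loose flat opal white acrylic plate, 100 x 52 x 10 mm, about 60 g, lying flat on the bench at the start. Origin at its centre; x along the 100 mm length, y along the 52 mm width, z along the 10 mm thickness. It has no right or wrong face or end.
- rest: Fixed dark steel plate rest on a foot plate 100 x 70 x 8 mm (x = -40 to 60 mm). Origin on the bench under the foot line of its sloping face; z up, y along the foot line. The face rises at 45 degrees towards +x (along (1,0,1)); its outward normal is (-1,0,1). It is 48 mm wide (y) and 56 mm long up the slope.
- rest_seat (a point): Middle of the rest's foot line, 20 mm above the bench, where the sloping face meets a ledge square to it that stands 10 mm out. Axes as rest. A plate on it with a short edge on the ledge has its centre 50 mm up the slope and 5 mm out from the face; its upper 44 mm stands free above the face.
- holder: Fixed plate holder: aluminium base 250 x 110 x 12 mm (x = -50 to 200 mm) with two upright black channels, outer faces at y = +-40 mm, x = +-16 mm, flat tops 85 mm above the bench. Origin on the bench under the slot's centre; z up. On the +x side a black lamp head 77 mm in diameter, axis 85 mm above the bench, from x = 99 to 210 mm.
- slot (a point): Centre of the slot floor, 20 mm above the bench; z up, y along its width, x across its thickness. Slot 55 mm wide, 12 mm thick, 65 mm deep, no lead-in; lips cover the outer 9.5 mm each side. Mid-slot on the +x side a steel spring pad, 24 mm wide, stands 4 mm into the slot 4 to 20 mm above the floor, ramp above; passing it takes 5 to 15 N. A home plate sticks out 35 mm.
- tape_roll: Bystander: grey tape roll lying flat, 80 mm outside and 54 mm inside diameter, 24 mm tall. Origin at the centre of its underside.
- lens_cap: Bystander: black lens cap, disc 52 mm in diameter, 12 mm tall. Origin at the centre of its underside.
- post_foot: Bystander: short steel post, 57 mm tall in all, on an aluminium foot 50 x 40 x 12 mm. Origin at the centre of its underside.

How it is judged:
By the outcome, as a careful person would: the job done as asked, in the order asked, and still so for the second after the job is handed in, with the robot touching nothing.
It also fails if it takes over 61 s, if anything falls off the work surface, if the arm or the gripper's body presses on something with over 40 N, if the wrist force passes 120 N, or if a joint passes its speed limit or range.

## Working session

There is one attempt and no reset: what is moved stays moved. The work goes in short steps, Python scripts to look and compute and a tool call to move; the robot and the scene stay as the last step left them, time stands still between calls to the robot, and variables do not carry over. Pictures are saved under pics/ and viewed, at most 10 in all, crops included, and the job is handed in when it is done.

Besides the shell and the picture viewer there is one more tool, called as name(argument=value, ...) on one line, values as JSON. carry_out: Moves the arm, as the interface text tells. Its arguments: {"type":"object","properties":{"moves":{"type":"array","items":{"type":"object","properties":{"dx":{"type":"number"},"dy":{"type":"number"},"dz":{"type":"number"},"ax":{"type":"number"},"ay":{"type":"number"},"az":{"type":"number"},"fingers":{"type":"number"}}}}},"required":["moves"]}

```bash
mkdir -p pics; python3 - <<'E'
from station import manip
import cv2,numpy as np
for n in("scene","top"):
    s=manip.snapshot(n); cv2.imwrite(f"pics/{n}0.png",s["pixels"]); np.savez(f"{n}0.npz",**s)
    print(n,s["fx"],s["fy"],s["cx"],s["cy"],np.round(s["extrinsics"],4).tolist())
print(manip.sense())
E
```

```text
scene 413.9291965560902 413.9291965560902 259.895042386457 190.9122290705688 [[-0.4425, 0.8968, 0.0055, 0.2435], [0.5596, 0.2809, -0.7797, -0.2884], [-0.7008, -0.3419, -0.6261, 1.4135], [0.0, 0.0, 0.0, 1.0]]
top 493.3188717612458 493.3188717612458 255.2186882248792 192.56384691055564 [[0.0076, -0.9999, -0.0104, 0.029], [-0.9911, -0.0061, -0.1328, 0.5542], [0.1327, 0.0113, -0.9911, 0.9282], [0.0, 0.0, 0.0, 1.0]]
{'time_s': 0.1, 'joint_pos': array([-1.39609892,  0.47770306,  0.02236049,  1.55633989, -0.01148098,
        1.10929721, -0.08312032]), 'joint_vel': array([ 0.00018812, -0.0035061 ,  0.00227013, -0.00125552,  0.00090037,
       -0.00157584, -0.00248925]), 'effort': array([ 3.94298477e-03, -5.97763610e+01,  1.61327206e+00, -2.81955332e+01,
        1.27439058e-02,  5.06051336e-03, -2.53040776e-05]), 'ee_pos': array([0.18828766, 0.6479511 , 0.40383806]), 'ee_rot': array([ 1.40931672e-01,  9.90018994e-01, -8.08380523e-04, -4.32751392e-05]), 'ft_force': array([ 0.07371939,  0.6436893 , -0.08070439]), 'ft_torque': array([0.0181528 , 0.00934454, 0.02289327]), 'gripper_force': 0.0, 'gripper_width': 0.08534116888373967}
```

View pics/scene0.png

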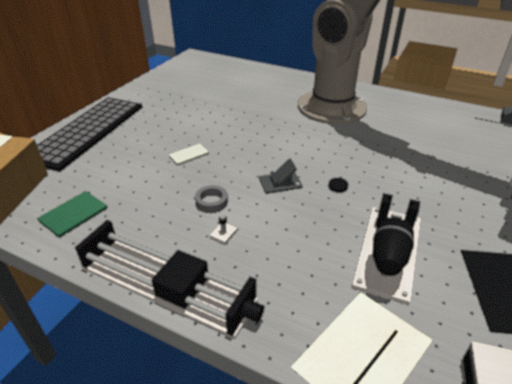

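View pics/top0.png

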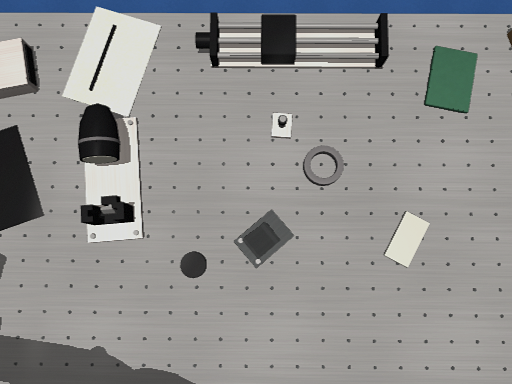

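The scene view shows the plate at (188,154), the rest at (281,178), the lens cap at (338,184) and the holder with lamp at (390,245). In the top view the plate is at (407,239), the rest at (263,239), the holder slot at about (107,210) with its lamp towards +x, the tape roll at (323,165), the post at (282,124) and the cap at (194,264).

```bash
cat > h.py <<'E'
import numpy as np,cv2
def cloud(s):
    z=s["range_z"].astype(float);v,u=np.indices(z.shape)
    p=np.stack([(u-s["cx"])/s["fx"]*z,(v-s["cy"])/s["fy"]*z,z],-1);E=s["extrinsics"]
    w=(p-E[:3,3])@E[:3,:3]; w[z==0]=np.nan; return w
def ray(s,uv,h):
    E=s["extrinsics"];c=-E[:3,:3].T@E[:3,3];uv=np.atleast_2d(uv).astype(float)
    d=np.c_[(uv[:,0]-s["cx"])/s["fx"],(uv[:,1]-s["cy"])/s["fy"],np.ones(len(uv))]@E[:3,:3]
    return c+d*((h-c[2])/d[:,2])[:,None]
def rect(pts):
    (c,sz,a)=cv2.minAreaRect((pts[:,:2]*1000).astype(np.float32));return np.round(c,1),np.round(sz,1),round(a,2)
E
python3 - <<'E'
from h import *
s=np.load("top0.npz");im=s["pixels"];w=cloud(s);hsv=cv2.cvtColor(im,cv2.COLOR_BGR2HSV)
print("bench z",np.nanmedian(w[290:330,300:450,2]))
def blob(mask,box):
    m=np.zeros(mask.shape,np.uint8);x0,y0,x1,y1=box;m[y0:y1,x0:x1]=mask[y0:y1,x0:x1]
    c=max(cv2.findContours(m,0,1)[0],key=cv2.contourArea)[:,0];return c,m
g=im.min(2)
c,m=blob((g>185).astype(np.uint8),(370,200,445,280)); print("plate",rect(ray(s,c,.010)),np.nanmedian(w[m>0][:,2]))
c,m=blob((g>195).astype(np.uint8),(75,110,150,250));print("holder",rect(ray(s,c,.012)),np.nanmedian(w[m>0][:,2]))
c,m=blob((im.max(2)<110).astype(np.uint8),(225,200,300,275));print("rest foot",rect(ray(s,c,.008)))
q=w[m>0];print(np.nanpercentile(q[:,2],[1,25,50,75,99]))
sub=w[200:275,225:300]; 
for r in range(205,272,5): print(r,' '.join('%3.0f'%(1000*x) for x in w[r,228:300:4,2]))
print('holder')
for r in range(190,230,3): print(r,' '.join('%3.0f'%(1000*x) for x in w[r,76:146:3,2]))
a=np.hstack([cv2.resize(im[195:280,220:305],(390,390),interpolation=2),cv2.resize(im[180:250,75:145],(390,390),interpolation=2)])
cv2.imwrite("pics/c1.png",a)
E
```

```text
bench z -0.0008951579501408844
plate (array([ 467.3, -268.2]), array([49.8, 98.3]), 62.18) 0.008969687932499958
holder (array([584.7, 323.1]), array([248.3, 108.7]), 5.3) 0.010942205369944136
rest foot (array([466.6,  15.7]), array([ 70.6, 100.5]), 40.8)
[-0.00188202  0.00650553  0.00878929  0.0303642   0.05849238]
205  -3  -3  -0  -1  -1   1  -1   2  -4  -1  -2  -1  -2  -0  -1  -4   3  -4
210   1  -1  -0  -0  -3  -3  -1   0   4  -0  -0   6   1  -4  -1  -2  -1  -4
215  -1  -2  -4  -4  -1   2  -3  -0  -1   7   8   7   5  -2  -3  -2   0   1
220  -2  -2  -1  -2  -3   2  -2   3  11   6   7   6   9   4  -1  -1  -2   0
225  -0  -1  -1  -0   0  -3   5  10  21  25  19   7   7   8   6  -0  -2  -2
230  -3  -1   1  -0   1   9  11  32  27  19  25  19   4   7   5   9   2  -1
235 nan   1  -2  -3   7  51  43  35  31  26  22  26  19   9   5   7   7  -2
240  -4  -0   7  14  52  56  49  46  38  31  29  19  26   6   7   6  -3  -4
245   4   1  -0   7   7  55  53  49  44  41  31  29   6   9  -1   0   1   1
250  -1  -1  -1  -1   4   6  52  55  48  44  41   9   7   2  -3   0   0   0
255   1  -0  -3  -1  -2
[... 987 characters left out ...]

211  -0  -1  84  86  77  63  57  52  40  51  48  45  45  42  86  85  76  59  37  14  11  11   3  -0
214  -0  -0  84  85  79  64  49  26  17  18  26  19  84  81  85  83  81  60  39  14  12  13   5  -1
217  -1  -1  84  85  83  82  76  60  20  18  18  18  82  84  81  84  82  63  41  17  10  11   6  -2
220  -2  -1  83  83  86  82  78  58  41  24  17  18  20  67  64  59  54  53  37  18   8   7   4   1
223  -2  -2  -3  -1  57  51  41  42  34  23  20  18  14  13  15  11  11  10  10  11   6  12   7  -0
226   1  -3  -2   2  11  13  10  12  10  12  10   9  10  11  12  12  12  12  16   8  10  13   9  -1
229  -4   1  -1  -0  11  13  11  12  13  10  15  11  11  12  13  11  10  11  14  11  14  11  12  -1
```

View pics/c1.png

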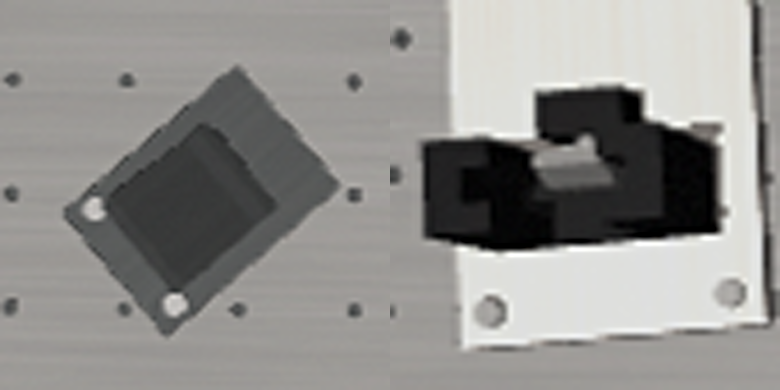

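carry_out(moves=[{"dx": 31, "dy": -35, "az": -0.2, "fingers": -0.5}, {"dx": 31, "dy": -35, "az": -0.2, "fingers": -0.5}, {"dx": 31, "dy": -35, "az": -0.2, "fingers": -0.5}, {"dx": 31, "dy": -35, "az": -0.2, "fingers": -0.5}, {"dx": 31, "dy": -35, "az": -0.2, "fingers": -0.5}])

```text
invalid input
```

```bash
python3 - <<'E'
from h import *
# channels' tops (black) in top view: points with z 78..92 near holder, fit rectangle; rest face plane
s=np.load("top0.npz");w=cloud(s)
q=w[195:230,70:140].reshape(-1,3);q=q[(q[:,2]>.079)&(q[:,2]<.092)];print("top tops",rect(q),len(q))
s2=np.load("scene0.npz");w2=cloud(s2)
def near(w,c,r,lo,hi):
    q=w.reshape(-1,3);return q[(np.hypot(q[:,0]-c[0],q[:,1]-c[1])<r)&(q[:,2]>lo)&(q[:,2]<hi)]
q=near(w2,(.51,.316),.07,.079,.092);print("scene tops",rect(q),len(q))
q=near(w2,(.467,-.268),.08,.005,.015);print("scene plate",rect(q))
# rest frame points
o=np.array([.4731,.0081]);a=np.radians(130.8);R=np.array([[np.cos(a),np.sin(a)],[-np.sin(a),np.cos(a)]])
q=w[200:275,225:300].reshape(-1,3);l=np.c_[(q[:,:2]-o)@R.T,q[:,2]]*1000
f=l[(l[:,2]>32)&(l[:,2]<56)];print("face y",np.percentile(f[:,1],[2,50,98]),"z-x",np.median(f[:,2]-f[:,0]))
E
```

```text
top tops (array([510.3, 315.9]), array([32.5, 81.9]), 5.17) 377
scene tops (array([510.7, 317.5]), array([35.7, 80.6]), 3.41) 225
scene plate (array([ 468.6, -267.6]), array([57.9, 99.6]), 61.21)
face y [-23.08251861  -0.18007217  22.84698125] z-x 18.864763367720215
```

carry_out(moves=[{"dx": 31, "dy": -35, "dz": 0, "ax": 0, "ay": 0, "az": -0.2, "fingers": -0.5}, {"dx": 31, "dy": -35, "dz": 0, "ax": 0, "ay": 0, "az": -0.2, "fingers": -0.5}, {"dx": 31, "dy": -35, "dz": 0, "ax": 0, "ay": 0, "az": -0.2, "fingers": -0.5}, {"dx": 31, "dy": -35, "dz": 0, "ax": 0, "ay": 0, "az": -0.2, "fingers": -0.5}, {"dx": 31, "dy": -35, "dz": 0, "ax": 0, "ay": 0, "az": -0.2, "fingers": -0.5}])

```text
time_s: 0.72
ee_pos: [0.3966, 0.4124, 0.4045]
ee_rot: [0.239, 0.971, -0.0, -0.0]
ft_force: [0.6, 0.7, -0.3]
gripper_width: 0.0646
gripper_force: 0.0
```

carry_out(moves=[{"dx": 5, "dy": -6, "dz": 0, "ax": 0, "ay": 0, "az": 0, "fingers": -0.5}, {"dx": 8, "dy": -12, "dz": 0, "ax": 0, "ay": 0, "az": 0, "fingers": -0.5}, {"dx": 9, "dy": -18, "dz": 0, "ax": 0, "ay": 0, "az": 0, "fingers": -0.5}, {"dx": 9, "dy": -24, "dz": 0, "ax": 0, "ay": 0, "az": 0, "fingers": -0.5}, {"dx": 9, "dy": -30, "dz": 0, "ax": 0, "ay": 0, "az": 0, "fingers": -0.5}])

```text
time_s: 1.35
ee_pos: [0.4854, 0.1239, 0.4045]
ee_rot: [0.239, 0.971, -0.0, -0.0]
ft_force: [1.1, 0.2, 0.5]
gripper_width: 0.0637
gripper_force: 0.0
```

carry_out(moves=[{"dx": -1, "dy": -6, "dz": 0, "ax": 0, "ay": 0, "az": 0, "fingers": -0.5}, {"dx": -2, "dy": -12, "dz": 0, "ax": 0, "ay": 0, "az": 0, "fingers": -0.5}, {"dx": -3, "dy": -18, "dz": -1, "ax": 0, "ay": 0, "az": 0, "fingers": -0.5}, {"dx": -4, "dy": -24, "dz": -2, "ax": 0, "ay": 0, "az": 0, "fingers": -0.5}, {"dx": -4.5, "dy": -30, "dz": -4, "ax": 0, "ay": 0, "az": 0, "fingers": -0.5}])

```text
time_s: 1.98
ee_pos: [0.4399, -0.1748, 0.3652]
ee_rot: [0.239, 0.971, 0.0, 0.001]
ft_force: [0.5, -0.0, 0.3]
gripper_width: 0.0641
gripper_force: 0.0
```

carry_out(moves=[{"dx": 0, "dy": -6, "dz": -1, "ax": 0, "ay": 0, "az": 0, "fingers": -0.45}, {"dx": 0, "dy": -7, "dz": -7, "ax": 0, "ay": 0, "az": 0, "fingers": -0.45}, {"dx": 0, "dy": -7, "dz": -13, "ax": 0, "ay": 0, "az": 0, "fingers": -0.45}, {"dx": 0, "dy": -7, "dz": -15, "ax": 0, "ay": 0, "az": 0, "fingers": -0.45}, {"dx": 0, "dy": -7, "dz": -15, "ax": 0, "ay": 0, "az": 0, "fingers": -0.45}])

```text
time_s: 2.6
ee_pos: [0.4397, -0.2427, 0.2135]
ee_rot: [0.239, 0.971, 0.0, -0.002]
ft_force: [0.3, -1.3, 0.4]
gripper_width: 0.0615
gripper_force: 0.0
```

```bash
cat >> h.py <<'E'
from scipy.spatial.transform import Rotation as Ro
def st():
    from station import manip
    s=manip.sense();R=Ro.from_quat(s["ee_rot"]).as_matrix()
    print("t",s["time_s"],"p",np.round(s["ee_pos"]*1000,1),"z",np.round(R[:,2],3),"y",np.round(R[:,1],3),"q",np.round(s["joint_pos"],2),"F",np.round(s["ft_force"],1),"w",round(s["gripper_width"]*1000,1),round(s["gripper_force"],1));return s
E
python3 - <<'E'
from h import *
from station import manip
st()
s=manip.snapshot("scene");im=s["pixels"];cv2.imwrite("pics/g1.png",cv2.resize(im[60:220,110:310],(800,640))[:600])
E
```

```text
t 2.6 p [ 439.7 -242.7  213.5] z [-0.004  0.001 -1.   ] y [ 0.465  0.886 -0.001] q [ 0.05  0.51  0.42  2.13 -0.38  0.57  1.83] F [ 0.3 -1.3  0.4] w 61.5 0.0
```

View pics/g1.png

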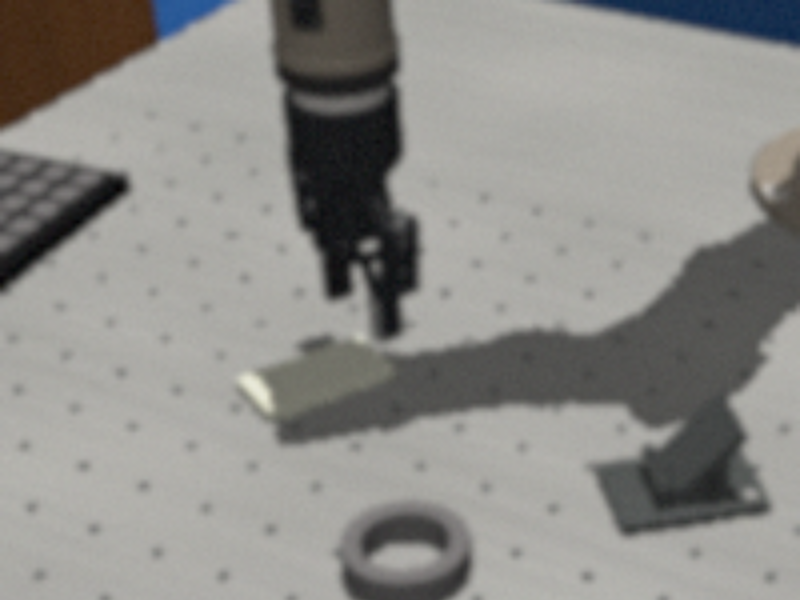

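The picture shows the gripper in line with the plate's near end (plate about (320,375), fingertips (390,330)), still short by about 12 mm in y.

carry_out(moves=[{"dx": 0.3, "dy": -1.3, "dz": 0, "ax": 0, "ay": 0, "az": 0, "fingers": -0.4}, {"dx": 0.3, "dy": -1.3, "dz": -2, "ax": 0, "ay": 0, "az": 0, "fingers": -0.4}, {"dx": 0.3, "dy": -1.3, "dz": -3.3, "ax": 0, "ay": 0, "az": 0, "fingers": -0.4}, {"dx": 0.3, "dy": -1.3, "dz": -3.3, "ax": 0, "ay": 0, "az": 0, "fingers": -0.4}, {"dx": 0.3, "dy": -1.3, "dz": -3.3, "ax": 0, "ay": 0, "az": 0, "fingers": -0.4}])

```text
time_s: 3.28
ee_pos: [0.4437, -0.2562, 0.1826]
ee_rot: [0.239, 0.971, -0.0, 0.0]
ft_force: [-0.8, -0.5, -0.7]
gripper_width: 0.0597
gripper_force: 0.0
```

carry_out(moves=[{"dx": 0, "dy": 0, "dz": -0.3, "ax": 0, "ay": 0, "az": 0, "fingers": -0.4}, {"dx": 0, "dy": 0, "dz": -0.6, "ax": 0, "ay": 0, "az": 0, "fingers": -0.4}, {"dx": 0, "dy": 0, "dz": -0.8, "ax": 0, "ay": 0, "az": 0, "fingers": -0.4}, {"dx": 0, "dy": 0, "dz": -0.8, "ax": 0, "ay": 0, "az": 0, "fingers": -0.4}])

```text
time_s: 3.78
ee_pos: [0.4434, -0.2559, 0.1738]
ee_rot: [0.239, 0.971, 0.0, -0.0]
ft_force: [0.4, -0.6, 0.3]
gripper_width: 0.06
gripper_force: 0.0
```

carry_out(moves=[{"dx": 0, "dy": 0, "dz": -0.2, "ax": 0, "ay": 0, "az": 0, "fingers": -0.4}, {"dx": 0, "dy": 0, "dz": -0.4, "ax": 0, "ay": 0, "az": 0, "fingers": -0.4}, {"dx": 0, "dy": 0, "dz": -0.4, "ax": 0, "ay": 0, "az": 0, "fingers": -0.4}])

```text
time_s: 4.15
ee_pos: [0.4434, -0.2559, 0.1698]
ee_rot: [0.239, 0.971, 0.0, -0.0]
ft_force: [0.1, 0.0, -0.2]
gripper_width: 0.0596
gripper_force: 0.0
```

carry_out(moves=[{"dx": 0, "dy": 0, "dz": 0, "ax": 0, "ay": 0, "az": 0, "fingers": 0.2}, {"dx": 0, "dy": 0, "dz": 0, "ax": 0, "ay": 0, "az": 0, "fingers": 0.6}, {"dx": 0, "dy": 0, "dz": 0, "ax": 0, "ay": 0, "az": 0, "fingers": 1}, {"dx": 0, "dy": 0, "dz": 0, "ax": 0, "ay": 0, "az": 0, "fingers": 1}])

```text
time_s: 4.65
ee_pos: [0.4435, -0.256, 0.1706]
ee_rot: [0.239, 0.971, 0.0, 0.0]
ft_force: [-1.6, 0.8, 7.8]
gripper_width: 0.0504
gripper_force: 66.7
```

carry_out(moves=[{"dx": 0, "dy": 0, "dz": 5, "ax": 0, "ay": 0, "az": 0, "fingers": 1}, {"dx": 2, "dy": 3, "dz": 10, "ax": 0, "ay": 0, "az": -0.18, "fingers": 1}, {"dx": 5, "dy": 8, "dz": 12, "ax": 0, "ay": 0, "az": -0.374, "fingers": 1}, {"dx": 7, "dy": 13, "dz": 13, "ax": 0, "ay": 0, "az": -0.374, "fingers": 1}, {"dx": 8.7, "dy": 18, "dz": 13, "ax": 0, "ay": 0, "az": -0.374, "fingers": 1}])

```text
time_s: 5.28
ee_pos: [0.5315, -0.074, 0.3011]
ee_rot: [0.415, 0.91, 0.001, 0.001]
ft_force: [0.4, -0.8, -0.3]
gripper_width: 0.0502
gripper_force: 63.2
```

```bash
python3 -c "
from h import *
st()"
```

```text
t 5.275 p [531.5 -74.  301.1] z [ 0.002  0.    -1.   ] y [0.755 0.655 0.002] q [-0.47  0.44  0.62  2.01 -0.35  0.79  1.08] F [ 0.4 -0.8 -0.3] w 50.2 63.2
```

Now tilt about the tool's y axis by 45°.

carry_out(moves=[{"dx": 0, "dy": 0, "dz": 0, "ax": 0.12, "ay": 0.1, "az": 0, "fingers": 1}, {"dx": 0, "dy": 0, "dz": 0, "ax": 0.24, "ay": 0.21, "az": 0, "fingers": 1}, {"dx": 0, "dy": 0, "dz": 0, "ax": 0.36, "ay": 0.31, "az": 0, "fingers": 1}, {"dx": 0, "dy": 0.8, "dz": -1, "ax": 0.48, "ay": 0.41, "az": 0, "fingers": 1}, {"dx": 0, "dy": 1.6, "dz": -3, "ax": 0.594, "ay": 0.513, "az": 0, "fingers": 1}])

```text
time_s: 5.9
ee_pos: [0.5309, -0.0602, 0.2704]
ee_rot: [0.384, 0.84, 0.161, -0.349]
ft_force: [-0.0, 0.3, -0.5]
gripper_width: 0.0503
gripper_force: 63.2
```

```bash
cat >> h.py <<'E'
def rest(v,point=True):
    a=np.radians(130.8);R=np.array([[np.cos(a),np.sin(a),0],[-np.sin(a),np.cos(a),0],[0,0,1]])
    return R@(np.asarray(v)-(np.array([.4731,.0081,0]) if point else 0))
def held(s,off):
    R=Ro.from_quat(s["ee_rot"]).as_matrix();c=s["ee_pos"]+R@np.array(off)/1000;l=rest(c)-[0,0,.02]
    print("plate in rest: up slope %.1f out %.1f y %.1f (want 50,5,0)"%(1000*(l[0]+l[2])/2**.5,1000*(l[2]-l[0])/2**.5,1000*l[1]),"xaxis",np.round(rest(R[:,0],0),3))
E
python3 -c "
from h import *
held(st(),(-26.8,.6,165.6))"
```

```text
t 5.9 p [530.9 -60.2 270.4] z [-0.462  0.538 -0.705] y [0.756 0.654 0.003] q [-0.17  0.64  0.41  1.85 -0.65  1.48  1.3 ] F [-0.   0.3 -0.5] w 50.3 63.2
plate in rest: up slope 87.5 out 74.6 y -0.1 (want 50,5,0) xaxis [0.705 0.003 0.709]
```

carry_out(moves=[{"dx": -0.8, "dy": 0.9, "dz": -3.5, "ax": 0, "ay": 0, "az": 0, "fingers": 1}, {"dx": -1.3, "dy": 1.5, "dz": -5.8, "ax": 0, "ay": 0, "az": 0, "fingers": 1}, {"dx": -1.57, "dy": 1.82, "dz": -7.1, "ax": 0, "ay": 0, "az": 0, "fingers": 1}, {"dx": -1.57, "dy": 1.82, "dz": -7.1, "ax": 0, "ay": 0, "az": 0, "fingers": 1}])

```text
time_s: 6.4
ee_pos: [0.5147, -0.0417, 0.1987]
ee_rot: [0.384, 0.84, 0.159, -0.348]
ft_force: [-0.1, 0.1, 0.4]
gripper_width: 0.0502
gripper_force: 63.2
```

```bash
python3 -c "
from h import *
held(st(),(-26.8,.6,165.6))
from station import manip
a=manip.snapshot('top')['pixels'];b=manip.snapshot('scene')['pixels']
cv2.imwrite('pics/r1.png',np.hstack([cv2.resize(a[180:290,200:310],(400,400),interpolation=2),cv2.resize(b[110:210,230:330],(400,400),interpolation=2)]))"
```

```text
t 6.4 p [514.7 -41.7 198.7] z [-0.463  0.535 -0.707] y [0.756 0.655 0.   ] q [-0.17  0.72  0.37  1.91 -0.71  1.35  1.37] F [-0.1  0.1  0.4] w 50.2 63.2
plate in rest: up slope 53.7 out 6.6 y 0.5 (want 50,5,0) xaxis [0.707 0.001 0.707]
```

View pics/r1.png

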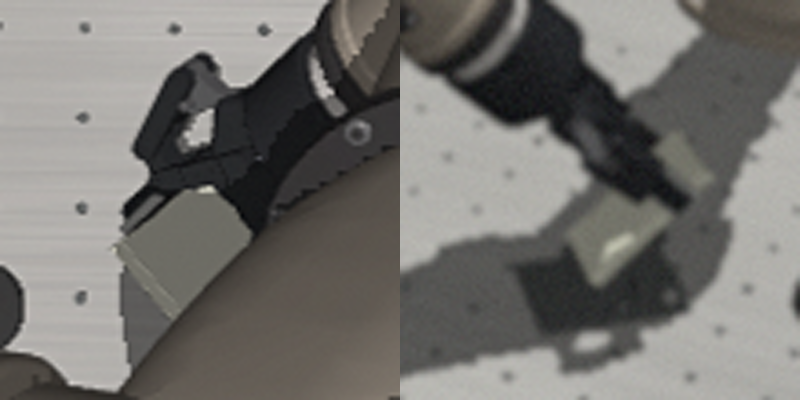

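The plate sits along the slope (left: plate at (190,250); right: plate over the rest at (620,240)), gripped in its free upper part. Now ease it down onto the face and ledge.

carry_out(moves=[{"dx": 0.03, "dy": -0.03, "dz": -0.15, "ax": 0, "ay": 0, "az": 0, "fingers": 1}, {"dx": 0.05, "dy": -0.06, "dz": -0.3, "ax": 0, "ay": 0, "az": 0, "fingers": 1}, {"dx": 0.08, "dy": -0.09, "dz": -0.4, "ax": 0, "ay": 0, "az": 0, "fingers": 1}, {"dx": 0.08, "dy": -0.09, "dz": -0.4, "ax": 0, "ay": 0, "az": 0, "fingers": 1}])

```text
time_s: 7.0
ee_pos: [0.5154, -0.0421, 0.1956]
ee_rot: [0.383, 0.84, 0.16, -0.349]
ft_force: [-1.6, 3.0, 5.4]
gripper_width: 0.0506
gripper_force: 63.5
```

```bash
python3 -c "
from h import *
held(st(),(-26.8,.6,165.6))"
```

```text
t 7.0 p [515.4 -42.1 195.6] z [-0.463  0.536 -0.706] y [0.756 0.655 0.002] q [-0.17  0.73  0.37  1.91 -0.71  1.35  1.37] F [-1.6  3.   5.4] w 50.6 63.5
plate in rest: up slope 51.3 out 5.0 y 0.1 (want 50,5,0) xaxis [0.706 0.003 0.709]
```

carry_out(moves=[{"dx": 0, "dy": 0, "dz": 0, "ax": 0, "ay": 0, "az": 0, "fingers": -0.3}, {"dx": 0, "dy": 0, "dz": 0, "ax": 0, "ay": 0, "az": 0, "fingers": -0.5}, {"dx": 0, "dy": 0, "dz": 0, "ax": 0, "ay": 0, "az": 0, "fingers": -0.5}, {"dx": 0, "dy": 0, "dz": 0, "ax": 0, "ay": 0, "az": 0, "fingers": -0.5}])

```text
time_s: 7.5
ee_pos: [0.5156, -0.0428, 0.1949]
ee_rot: [0.384, 0.84, 0.159, -0.348]
ft_force: [-0.3, 0.2, -0.1]
gripper_width: 0.0639
gripper_force: 0.0
```

carry_out(moves=[{"dx": 0.5, "dy": -0.5, "dz": 0.7, "ax": 0, "ay": 0, "az": 0, "fingers": -0.5}, {"dx": 1.4, "dy": -1.6, "dz": 2.1, "ax": 0, "ay": 0, "az": 0, "fingers": -0.5}, {"dx": 3.3, "dy": -3.8, "dz": 5, "ax": 0, "ay": 0, "az": 0, "fingers": -0.5}, {"dx": 5, "dy": -5.7, "dz": 7.6, "ax": 0, "ay": 0, "az": 0, "fingers": -0.5}, {"dx": 5, "dy": -5.7, "dz": 12, "ax": 0, "ay": 0, "az": 0, "fingers": -0.5}])

```text
time_s: 8.12
ee_pos: [0.5665, -0.1022, 0.3163]
ee_rot: [0.385, 0.84, 0.159, -0.347]
ft_force: [0.6, 0.4, 0.1]
gripper_width: 0.0636
gripper_force: 0.0
```

```bash
cat > see.py <<'E'
from h import *
from station import manip
st()
for n in("top","scene"):
    s=manip.snapshot(n);im=s["pixels"];w=cloud(s);l=rest(w.reshape(-1,3)).reshape(w.shape)*1000
    u=(l[...,0]+l[...,2]-20)/2**.5;o=(l[...,2]-20-l[...,0])/2**.5
    m=((abs(o-10)<6)&(abs(l[...,1])<45)&(u>-5)&(u<115)&(im.min(2)>60)&(im.max(2)-im.min(2).astype(int)<60))
    q=np.c_[u[m],l[...,1][m]]/1000
    print(n,m.sum(),rect(q),"out",np.median(o[m]))
    cv2.imwrite(f"pics/see_{n}.png",im)
E
python3 see.py
```

```text
t 8.125 p [ 566.5 -102.2  316.3] z [-0.461  0.534 -0.709] y [ 0.758  0.652 -0.   ] q [-0.12  0.64  0.44  1.71 -0.61  1.61  1.27] F [0.6 0.4 0.1] w 63.6 0.0Traceback (most recent call last):
  File "see.py", line 5, in <module>
    s=manip.snapshot(n);im=s["pixels"];w=cloud(s);l=rest(w.reshape(-1,3)).reshape(w.shape)*1000
                                                    ~~~~^^^^^^^^^^^^^^^^^
  File "h.py", line 19, in rest
    return R@(np.asarray(v)-(np.array([.4731,.0081,0]) if point else 0))
           ~^^~~~~~~~~~~~~~~~~~~~~~~~~~~~~~~~~~~~~~~~~~~~~~~~~~~~~~~~~~~
ValueError: matmul: Input operand 1 has a mismatch in its core dimension 0, with gufunc signature (n?,k),(k,m?)->(n?,m?) (size 196608 is different from 3)
```

carry_out(moves=[{"dx": -2, "dy": 3, "dz": 4, "ax": -0.12, "ay": -0.1, "az": 0, "fingers": 0}, {"dx": -4, "dy": 6, "dz": 8, "ax": -0.24, "ay": -0.21, "az": 0, "fingers": 0}, {"dx": -6, "dy": 9, "dz": 10, "ax": -0.36, "ay": -0.31, "az": 0, "fingers": 0}, {"dx": -8, "dy": 12, "dz": 10, "ax": -0.48, "ay": -0.41, "az": 0, "fingers": 0}, {"dx": -9, "dy": 15, "dz": 10, "ax": -0.594, "ay": -0.513, "az": 0, "fingers": 0}])

```text
time_s: 8.8
ee_pos: [0.4751, 0.0501, 0.4166]
ee_rot: [0.416, 0.909, 0.001, 0.003]
ft_force: [0.4, -0.3, -0.1]
gripper_width: 0.0428
gripper_force: 0.0
```

```bash
sed -i 's/return R@(np.asarray(v)-(np.array(\[.4731,.0081,0\]) if point else 0))/return (np.asarray(v)-(np.array([.4731,.0081,0]) if point else 0))@R.T/' h.py; python3 see.py
```

```text
t 8.8 p [475.1  50.1 416.6] z [ 0.006 -0.001 -1.   ] y [0.757 0.654 0.004] q [-0.7   0.13  0.52  2.03 -0.08  0.99  0.57] F [ 0.4 -0.3 -0.1] w 42.8 0.0
top 0 (array([0., 0.]), array([0., 0.]), 0.0) out nan
scene 560 (array([47.8, -0.5]), array([104.9,  57.3]), 0.84) out 9.139482146997587
  return _methods._mean(a, axis=axis, dtype=dtype,
  ret = ret.dtype.type(ret / rcount)
```

carry_out(moves=[{"dx": 0, "dy": 0, "dz": 0, "ax": 0, "ay": 0, "az": -0.18, "fingers": 0}, {"dx": 0, "dy": 0, "dz": 0, "ax": 0, "ay": 0, "az": -0.36, "fingers": 0}, {"dx": 0, "dy": 0, "dz": 0, "ax": 0, "ay": 0, "az": -0.54, "fingers": 0}, {"dx": 0, "dy": 0, "dz": 0, "ax": 0, "ay": 0, "az": -0.72, "fingers": 0}, {"dx": 0, "dy": 0, "dz": 0, "ax": 0, "ay": 0, "az": -0.9, "fingers": 0}])

```text
time_s: 9.52
ee_pos: [0.4762, 0.0486, 0.4158]
ee_rot: [0.773, 0.635, 0.0, -0.0]
ft_force: [0.8, 0.7, -0.2]
gripper_width: 0.0427
gripper_force: 0.0
```

```bash
python3 -c "
from h import *
s=st();R=Ro.from_quat(s['ee_rot']).as_matrix()
from numpy import *
r=lambda v: array(v)
a=radians(130.8);B=array([[cos(a),-sin(a),0],[sin(a),cos(a),0],[0,0,1]])
z=B@array([-1,0,-1])/2**.5;y=B@array([-1,0,1])/2**.5;T=c_[cross(y,z),y,z]
V=c_[B@array([0,-1,0]),B@array([-1,0,0]),array([0,0,-1])]
print('to vertical',Ro.from_matrix(V@R.T).as_rotvec(),'to grip',Ro.from_matrix(T@R.T).as_rotvec(), 'pos',B@array([.1697,0,.1968])+[.4731,.0081,0])"
```

```text
t 9.525 p [476.2  48.6 415.8] z [-0.     0.001 -1.   ] y [ 0.981 -0.194 -0.   ] q [-0.79  0.14  0.62  2.03 -0.1   1.   -0.31] F [ 0.8  0.7 -0.2] w 42.7 0.0
to vertical [-7.56622494e-04 -1.15977492e-04 -6.63942651e-01] to grip [-0.40259252 -0.69117171 -0.62915032] pos [0.36221452 0.13656206 0.1968    ]
```

carry_out(moves=[{"dx": -1, "dy": 2, "dz": 0, "ax": -0.07, "ay": -0.12, "az": -0.11, "fingers": 0}, {"dx": -3, "dy": 4, "dz": 0, "ax": -0.14, "ay": -0.24, "az": -0.22, "fingers": 0}, {"dx": -5, "dy": 6, "dz": -2, "ax": -0.21, "ay": -0.36, "az": -0.33, "fingers": 0}, {"dx": -7, "dy": 8, "dz": -5, "ax": -0.28, "ay": -0.48, "az": -0.437, "fingers": 0}, {"dx": -8, "dy": 9, "dz": -8, "ax": -0.345, "ay": -0.592, "az": -0.539, "fingers": 0}])

```text
time_s: 10.15
ee_pos: [0.4052, 0.1318, 0.3518]
ee_rot: [0.858, 0.448, 0.076, 0.239]
ft_force: [0.6, -0.0, -0.9]
gripper_width: 0.0426
gripper_force: 0.0
```

```bash
cat > tog.py <<'E'
from h import *
from numpy import *
a=radians(130.8);B=array([[cos(a),-sin(a),0],[sin(a),cos(a),0],[0,0,1]])
z=B@array([-1,0,-1])/2**.5;y=B@array([-1,0,1])/2**.5;T=c_[cross(y,z),y,z]
s=st();R=Ro.from_quat(s['ee_rot']).as_matrix()
p=rest(s['ee_pos'])*1000-[0,0,20];print('u %.1f out %.1f y %.1f'%((p[0]+p[2])/2**.5,(p[2]-p[0])/2**.5,p[1]))
P=B@array([.1697,0,.1968])+[.4731,.0081,0]
print('rot left',around(Ro.from_matrix(T@R.T).as_rotvec(),3),'pos left cm',around((P-s['ee_pos'])*100,2),'back dir/cm',around(-z,3))
E
python3 tog.py
```

```text
t 10.15 p [405.2 131.8 351.8] z [ 0.345 -0.342 -0.874] y [ 0.732 -0.484  0.478] q [-1.14  0.11  0.54  2.28  0.65  0.77 -1.69] F [ 0.6 -0.  -0.9] w 42.6 0.0
u 332.2 out 137.0 y -29.4
rot left [-0.132 -0.266 -0.215] pos left cm [ -4.3    0.48 -15.5 ] back dir/cm [-0.462  0.535  0.707]
```

carry_out(moves=[{"dx": -1, "dy": 0.5, "dz": -1, "ax": -0.045, "ay": -0.09, "az": -0.07, "fingers": 0}, {"dx": -2, "dy": 1, "dz": -2, "ax": -0.09, "ay": -0.18, "az": -0.143, "fingers": 0}, {"dx": -3, "dy": 2, "dz": -3, "ax": -0.132, "ay": -0.266, "az": -0.215, "fingers": 0}, {"dx": -4, "dy": 3, "dz": -4, "ax": -0.132, "ay": -0.266, "az": -0.215, "fingers": 0}, {"dx": -4, "dy": 3, "dz": -4, "ax": -0.132, "ay": -0.266, "az": -0.215, "fingers": 0}])

```text
time_s: 10.78
ee_pos: [0.3652, 0.1622, 0.3113]
ee_rot: [0.865, 0.325, 0.131, 0.359]
ft_force: [0.6, 0.3, -0.6]
gripper_width: 0.0425
gripper_force: 0.0
```

```bash
python3 tog.py
```

```text
t 10.775 p [365.2 162.2 311.3] z [ 0.46  -0.536 -0.708] y [ 0.468 -0.532  0.706] q [-1.32  0.24  0.53  2.37  0.91  0.89 -2.36] F [ 0.6  0.3 -0.6] w 42.5 0.0
u 338.4 out 73.6 y -19.0
rot left [ 0.003 -0.005 -0.003] pos left cm [ -0.3   -2.57 -11.45] back dir/cm [-0.462  0.535  0.707]
```

carry_out(moves=[{"dx": -0.7, "dy": 0, "dz": -2, "ax": 0, "ay": 0, "az": 0, "fingers": 0}, {"dx": -1.4, "dy": 0, "dz": -4, "ax": 0, "ay": 0, "az": 0, "fingers": 0}, {"dx": -2, "dy": 0, "dz": -6, "ax": 0, "ay": 0, "az": 0, "fingers": 0}, {"dx": -2.6, "dy": 0.1, "dz": -7.9, "ax": 0, "ay": 0, "az": 0, "fingers": 0}, {"dx": -2.6, "dy": 0.1, "dz": -7.9, "ax": 0, "ay": 0, "az": 0, "fingers": 0}])

```text
time_s: 11.4
ee_pos: [0.3393, 0.1625, 0.232]
ee_rot: [0.866, 0.324, 0.131, 0.358]
ft_force: [0.2, -0.6, 0.9]
gripper_width: 0.0427
gripper_force: 0.0
```

```bash
python3 tog.py
```

```text
t 11.4 p [339.3 162.5 232. ] z [ 0.458 -0.535 -0.71 ] y [ 0.468 -0.533  0.704] q [-1.07  0.4   0.18  2.43  1.06  0.83 -2.69] F [ 0.2 -0.6  0.9] w 42.7 0.0
u 294.4 out 5.4 y 0.4
rot left [ 0.001 -0.007 -0.002] pos left cm [ 2.29 -2.59 -3.52] back dir/cm [-0.462  0.535  0.707]
```

carry_out(moves=[{"dx": 0.6, "dy": -0.65, "dz": -0.9, "ax": 0, "ay": 0, "az": 0, "fingers": 0}, {"dx": 1.2, "dy": -1.3, "dz": -1.8, "ax": 0, "ay": 0, "az": 0, "fingers": 0}, {"dx": 1.8, "dy": -2, "dz": -2.7, "ax": 0, "ay": 0, "az": 0, "fingers": 0}, {"dx": 2.3, "dy": -2.6, "dz": -3.5, "ax": 0, "ay": 0, "az": 0, "fingers": 0}, {"dx": 2.3, "dy": -2.6, "dz": -3.5, "ax": 0, "ay": 0, "az": 0, "fingers": 0}])

```text
time_s: 12.02
ee_pos: [0.3629, 0.1361, 0.198]
ee_rot: [0.865, 0.323, 0.132, 0.359]
ft_force: [-0.3, -0.4, 0.5]
gripper_width: 0.0428
gripper_force: 0.0
```

```bash
python3 tog.py; python3 -c "
from h import *
from station import manip
a=manip.snapshot('top')['pixels'];b=manip.snapshot('scene')['pixels']
cv2.imwrite('pics/r2.png',np.hstack([cv2.resize(a[180:290,200:310],(400,400),interpolation=2),cv2.resize(b[110:210,240:340],(400,400),interpolation=2)]))"
```

```text
t 12.025 p [362.9 136.1 198. ] z [ 0.46  -0.537 -0.707] y [ 0.465 -0.533  0.707] q [-0.87  0.49  0.07  2.43  1.24  0.8  -2.82] F [-0.3 -0.4  0.5] w 42.8 0.0
u 245.3 out 6.4 y -0.2
rot left [ 0.003 -0.003 -0.001] pos left cm [-0.06  0.05 -0.12] back dir/cm [-0.462  0.535  0.707]
```

View pics/r2.png

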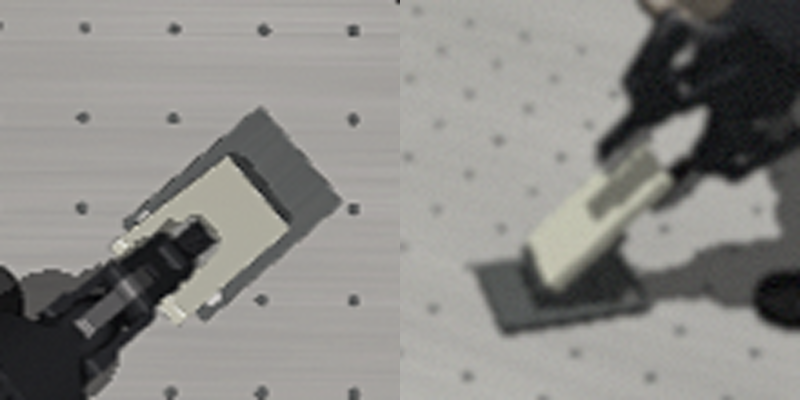

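The plate lies squarely on the rest (left: its corners at (230,155) and (290,228)); the fingers straddle its upper end, centred on its width. Close.

carry_out(moves=[{"dx": -0.06, "dy": 0.07, "dz": -0.1, "ax": 0, "ay": 0, "az": 0, "fingers": 0.4}, {"dx": -0.06, "dy": 0.07, "dz": -0.1, "ax": 0, "ay": 0, "az": 0, "fingers": 0.7}, {"dx": -0.06, "dy": 0.07, "dz": -0.1, "ax": 0, "ay": 0, "az": 0, "fingers": 1}, {"dx": -0.06, "dy": 0.07, "dz": -0.1, "ax": 0, "ay": 0, "az": 0, "fingers": 1}, {"dx": -0.06, "dy": 0.07, "dz": -0.1, "ax": 0, "ay": 0, "az": 0, "fingers": 1}])

```text
time_s: 12.75
ee_pos: [0.3615, 0.1379, 0.197]
ee_rot: [0.865, 0.325, 0.133, 0.359]
ft_force: [0.6, 0.3, 7.6]
gripper_width: 0.0088
gripper_force: 60.5
```

```bash
python3 tog.py
```

```text
t 12.75 p [361.5 137.9 197. ] z [ 0.463 -0.535 -0.706] y [ 0.466 -0.531  0.708] q [-0.87  0.49  0.06  2.43  1.24  0.81 -2.83] F [0.6 0.3 7.6] w 8.8 60.5
u 246.2 out 4.1 y -0.3
rot left [ 0.003 -0.002 -0.004] pos left cm [ 0.07 -0.13 -0.02] back dir/cm [-0.462  0.535  0.707]
```

carry_out(moves=[{"dx": 0, "dy": 0, "dz": 2, "ax": 0, "ay": 0, "az": 0, "fingers": 1}, {"dx": 0.5, "dy": 0, "dz": 5, "ax": 0, "ay": 0, "az": 0, "fingers": 1}, {"dx": 1, "dy": 0, "dz": 9, "ax": 0, "ay": 0, "az": 0, "fingers": 1}, {"dx": 2, "dy": 0, "dz": 12, "ax": 0.1, "ay": 0.09, "az": 0, "fingers": 1}, {"dx": 4, "dy": 0, "dz": 15, "ax": 0.22, "ay": 0.19, "az": 0, "fingers": 1}])

```text
time_s: 13.38
ee_pos: [0.3999, 0.1383, 0.3465]
ee_rot: [0.908, 0.342, 0.084, 0.228]
ft_force: [0.5, 0.6, -1.4]
gripper_width: 0.0087
gripper_force: 59.7
```

```bash
python3 tog.py; cat > toh.py <<'E'
from h import *
from numpy import *
import sys
a=radians(5.3);x=array([cos(a),sin(a),0])
s=st();R=Ro.from_quat(s['ee_rot']).as_matrix()
y=x if R[:,1]@x>0 else -x
z=array([0,0,-1.]);T=c_[cross(y,z),y,z]
H=array([.5102,.3163,0]);b=s['ee_pos']+R@array([0,0,.2462])
print('rot left',around(Ro.from_matrix(T@R.T).as_rotvec(),3),'xy left cm (world)',around((H-s['ee_pos'])[:2]*100,2),'bottom z mm',round(b[2]*1000,1))
E
python3 toh.py|tail -1
```

```text
t 13.375 p [399.9 138.3 346.5] z [ 0.309 -0.356 -0.882] y [ 0.583 -0.662  0.471] q [-0.72  0.13  0.07  2.25  0.67  0.85 -1.97] F [ 0.5  0.6 -1.4] w 8.7 59.7
u 334.4 out 127.4 y -29.6
rot left [-0.221 -0.196 -0.008] pos left cm [ -3.77  -0.17 -14.97] back dir/cm [-0.462  0.535  0.707]
rot left [0.191 0.471 0.923] xy left cm (world) [11.03 17.8 ] bottom z mm 129.3
```

carry_out(moves=[{"dx": 2, "dy": 2, "dz": 2, "ax": 0.032, "ay": 0.079, "az": 0.154, "fingers": 1}, {"dx": 4, "dy": 5, "dz": 4, "ax": 0.064, "ay": 0.157, "az": 0.308, "fingers": 1}, {"dx": 6, "dy": 8, "dz": 4, "ax": 0.095, "ay": 0.235, "az": 0.461, "fingers": 1}, {"dx": 8, "dy": 12, "dz": 4, "ax": 0.127, "ay": 0.314, "az": 0.615, "fingers": 1}, {"dx": 11, "dy": 16, "dz": 4, "ax": 0.159, "ay": 0.393, "az": 0.769, "fingers": 1}])

```text
time_s: 14.0
ee_pos: [0.5103, 0.2993, 0.3855]
ee_rot: [0.726, 0.686, 0.015, 0.041]
ft_force: [0.4, 0.7, -0.6]
gripper_width: 0.0088
gripper_force: 59.6
```

```bash
python3 toh.py
```

```text
t 14.0 p [510.3 299.3 385.5] z [ 0.078 -0.038 -0.996] y [ 0.995 -0.055  0.08 ] q [-0.58  0.35 -0.1   1.79  0.14  0.96 -0.8 ] F [ 0.4  0.7 -0.6] w 8.8 59.6
rot left [0.032 0.081 0.149] xy left cm (world) [-0.01  1.7 ] bottom z mm 140.2
```

carry_out(moves=[{"dx": 0, "dy": 1.7, "dz": 0, "ax": 0.032, "ay": 0.081, "az": 0.149, "fingers": 1}, {"dx": 0, "dy": 1.7, "dz": -2, "ax": 0.032, "ay": 0.081, "az": 0.149, "fingers": 1}, {"dx": 0, "dy": 1.7, "dz": -4, "ax": 0.032, "ay": 0.081, "az": 0.149, "fingers": 1}, {"dx": 0, "dy": 1.7, "dz": -4, "ax": 0.032, "ay": 0.081, "az": 0.149, "fingers": 1}, {"dx": 0, "dy": 1.7, "dz": -4, "ax": 0.032, "ay": 0.081, "az": 0.149, "fingers": 1}])

```text
time_s: 14.62
ee_pos: [0.5105, 0.3152, 0.3461]
ee_rot: [0.676, 0.737, 0.001, 0.002]
ft_force: [-0.6, -0.5, -0.5]
gripper_width: 0.009
gripper_force: 59.6
```

```bash
python3 toh.py; python3 -c "
from h import *
from station import manip
A=manip.snapshot('top');S=manip.snapshot('scene');np.savez('top1.npz',**A);np.savez('scene1.npz',**S)
cv2.imwrite('pics/i1.png',np.hstack([cv2.resize(A['pixels'][150:250,60:160],(400,400),interpolation=2),cv2.resize(S['pixels'][170:270,350:450],(400,400),interpolation=2)]))"
```

```text
t 14.625 p [510.5 315.2 346.1] z [ 0.003 -0.001 -1.   ] y [0.996 0.086 0.003] q [-0.54  0.42 -0.15  1.79  0.08  0.93 -0.64] F [-0.6 -0.5 -0.5] w 9.0 59.6
rot left [0.001 0.003 0.007] xy left cm (world) [-0.03  0.11] bottom z mm 99.9
```

View pics/i1.png

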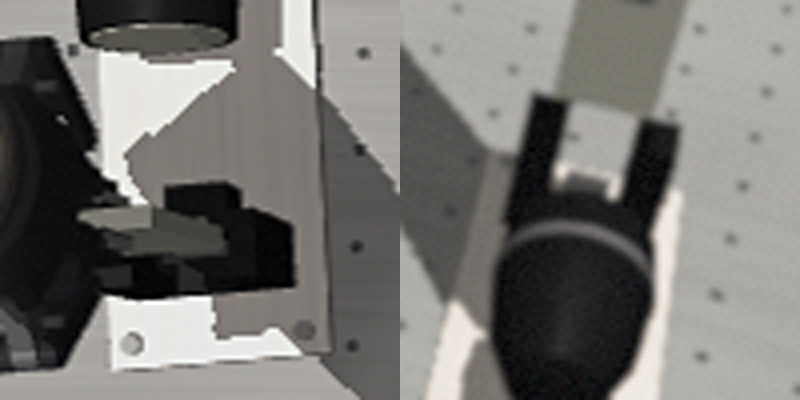

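```bash
cat > rel.py <<'E'
from h import *
def rel(s,zlo=.102,zhi=.128):
    a=np.radians(5.3);R=np.array([[np.cos(a),np.sin(a),0],[-np.sin(a),np.cos(a),0],[0,0,1]])
    l=((cloud(s)-[.5102,.3163,0])@R.T)*1000;im=s["pixels"].astype(int);g=im.max(2)
    x,y,z=l[...,0],l[...,1],l[...,2]
    P=(abs(x)<14)&(abs(y)<36)&(z>zlo*1000)&(z<zhi*1000)&(g>80)
    C=(abs(x)<24)&(abs(y)<46)&(z>55)&(z<82)&(g<70)
    for n,m in(("plate",P),("chan",C)):
        if m.sum()<10: print(n,"few");continue
        d=np.median(x[m]); A=np.c_[y[m],z[m]-90,np.ones(m.sum())]
        k=abs(x[m]-d)<5;print(n,m.sum(),"x med %.1f"%d,"fit",np.round(np.linalg.lstsq(A[k],x[m][k],rcond=None)[0],3),"y",np.round(np.percentile(y[m],[0,2,50,98,100]),1),"z",np.round(np.percentile(z[m],[1,99]),1))
    return l
if __name__=="__main__":
    for n in("scene1","top1"):
        print(n);rel(np.load(n+".npz"))
E
python3 rel.py; python3 - <<'E'
from h import *
# scene pixel-edge comparison: plate bottom row vs channel tops outer edges, in rays onto plane z
s=np.load("scene1.npz");im=s["pixels"].max(2).astype(int)
for r in(188,190,192,194,198,202,206,210,214): print(r,im[r,374:424].tolist())
E
```

```text
scene1
plate 268 x med 6.2 fit [ 0.011 -0.023  6.804] y [-28.4 -27.7  -2.2  22.4  23.5] z [102.2 127.5]
chan 211 x med 15.5 fit [-8.0000e-03  3.0000e-03  1.5937e+01] y [-38.6 -36.   19.7  39.   39.8] z [55.3 81.8]
top1
plate few
chan 151 x med -8.8 fit [-0.017  0.012 -9.648] y [-40.8 -40.5 -35.1  33.3  39.1] z [55.3 82. ]
188 [171, 175, 169, 155, 149, 158, 168, 172, 171, 172, 175, 170, 172, 172, 167, 145, 128, 119, 120, 124, 121, 122, 121, 123, 122, 119, 122, 120, 121, 123, 120, 121, 123, 120, 122, 122, 124, 124, 121, 123, 121, 130, 151, 172, 180, 175, 160, 153, 161, 171]
190 [173, 173, 176, 171, 173, 173, 171, 171, 172, 173, 174, 173, 175, 170, 151, 133, 123, 120, 121, 123, 119, 123, 120, 120, 124, 121, 121, 122, 119, 122, 121, 121, 123, 123, 121, 121, 119, 122, 119, 121, 124, 139, 162, 174, 177, 176, 177, 178, 176, 177]
192 [173, 174, 173, 173, 173, 173, 175, 171, 158, 145, 144, 159, 163, 159, 147, 130, 121, 121, 121, 122, 121, 123, 123, 122, 124, 124, 122, 121, 123, 120, 120, 121, 120, 121, 120, 119, 121, 121, 121, 120, 132, 152, 169, 175, 179, 175, 175, 173, 176, 173]
194 [173, 1
[... 703 characters left out ...]
172, 172]
206 [166, 171, 170, 175, 161, 128, 77, 33, 15, 18, 11, 18, 13, 13, 25, 62, 117, 153, 167, 168, 170, 170, 174, 175, 176, 170, 176, 176, 176, 173, 175, 174, 167, 137, 87, 40, 15, 10, 23, 27, 27, 28, 31, 29, 51, 97, 143, 165, 170, 172]
210 [104, 91, 84, 79, 66, 39, 27, 13, 11, 14, 17, 20, 18, 26, 87, 150, 182, 191, 188, 182, 178, 172, 172, 173, 173, 170, 171, 171, 173, 172, 173, 163, 128, 69, 26, 13, 22, 20, 15, 21, 14, 15, 15, 34, 81, 133, 167, 172, 172, 172]
214 [114, 116, 112, 88, 56, 21, 10, 15, 12, 13, 14, 15, 20, 56, 113, 163, 181, 147, 106, 91, 97, 106, 118, 124, 135, 151, 166, 174, 186, 199, 191, 142, 77, 32, 7, 20, 17, 10, 15, 12, 17, 10, 38, 90, 135, 164, 174, 175, 170, 170]
```

```bash
cat > edge.py <<'E'
from h import *
def isect(s,uv,xh,a=5.3,o=(.5102,.3163,0)):
    E=s["extrinsics"];c=-E[:3,:3].T@E[:3,3];n=np.array([np.cos(np.radians(a)),np.sin(np.radians(a)),0]);t=np.array([-n[1],n[0],0])
    d=E[:3,:3].T@np.array([(uv[0]-s["cx"])/s["fx"],(uv[1]-s["cy"])/s["fy"],1])
    p=c+d*((n@np.array(o)+xh/1000-n@c)/(n@d));return (p-o)@t*1000,p[2]*1000
def cross(row,lo,hi,thr):
    out=[]
    for i in range(lo,hi):
        a,b=row[i],row[i+1]
        if (a-thr)*(b-thr)<0: out.append(i+(thr-a)/(b-a))
    return out
if __name__=="__main__":
    s=np.load("scene1.npz");im=s["pixels"].max(2).astype(float)
    for r in(180,184,188,190): 
        c=cross(im[r],380,424,147);print("plate",r,[tuple(np.round(isect(s,(u,r),6),1)) for u in c])
    for r in(200,202,204,206,208): 
        c=cross(im[r],374,424,98);print("chan",r,[tuple(np.round(isect(s,(u,r),16),1)) for u in c])
E
python3 edge.py
```

```text
plate 180 [(np.float64(24.1), np.float64(150.3))]
plate 184 [(np.float64(-27.4), np.float64(125.4))]
plate 188 [(np.float64(-27.6), np.float64(114.6)), (np.float64(24.0), np.float64(129.5))]
plate 190 [(np.float64(-28.0), np.float64(109.1)), (np.float64(24.3), np.float64(124.3))]
chan 200 [(np.float64(-37.1), np.float64(86.2)), (np.float64(-17.5), np.float64(92.2)), (np.float64(18.3), np.float64(103.2)), (np.float64(27.7), np.float64(106.0))]
chan 202 [(np.float64(-37.3), np.float64(80.5)), (np.float64(-17.1), np.float64(86.8)), (np.float64(18.2), np.float64(97.7)), (np.float64(37.9), np.float64(103.7))]
chan 204 [(np.float64(-37.3), np.float64(74.8)), (np.float64(-16.6), np.float64(81.3)), (np.float64(18.3), np.float64(92.1)), (np.float64(38.8), np.float64(98.6))]
chan 206 [(np.float64(-37.3), np.float64(69.1)), (np.float64(-17.0), np.float64(75.5)), (np.float64(18.4), np.float64(86.6)), (np.float64(39.7), np.float64(93.3))]
chan 208 [(np.float64(-38.7), np.float64(62.9)), (np.float64(-16.9), np.float64(69.8)), (np.float64(18.5), np.float64(81.0)), (np.float64(40.2), np.float64(87.9))]
```

```bash
python3 - <<'E'
from h import *
s=np.load("top1.npz");im=s["pixels"].max(2).astype(int);w=cloud(s)
for v in range(198,218): print(v,im[v,98:120].tolist(),[int(1000*x) if x==x else -9 for x in w[v,104:120:2,2]])
E
```

```text
198 [130, 133, 119, 32, 12, 16, 15, 13, 16, 15, 18, 16, 19, 15, 16, 16, 16, 16, 12, 4, 3, 16] [39, 39, 41, 39, 40, 41, 42, 28]
199 [131, 134, 119, 33, 13, 15, 18, 15, 16, 17, 17, 18, 16, 15, 17, 16, 18, 15, 13, 5, 4, 16] [39, 40, 41, 40, 41, 41, 41, 23]
200 [132, 135, 120, 34, 14, 17, 16, 16, 14, 18, 17, 15, 16, 18, 15, 17, 16, 19, 10, 5, 6, 1] [36, 38, 42, 39, 42, 39, 39, 25]
201 [91, 125, 123, 34, 12, 17, 16, 17, 18, 18, 15, 15, 16, 16, 17, 16, 18, 17, 13, 6, 7, 0] [40, 41, 42, 39, 40, 41, 40, 31]
202 [62, 68, 67, 45, 22, 12, 13, 15, 12, 17, 13, 15, 17, 15, 17, 15, 18, 17, 14, 14, 15, 15] [39, 41, 40, 39, 41, 42, 84, 84]
203 [62, 66, 66, 67, 67, 65, 50, 26, 21, 14, 14, 14, 14, 15, 15, 15, 18, 17, 17, 18, 15, 17] [165, 42, 40, 39, 83, 85, 80, 84]
204 [54, 67, 67, 69, 69, 69, 69, 69, 66, 50, 37, 52, 68, 40, 17, 13, 17, 17, 18, 17, 16, 17] [165, 156, 33, 35, 81, 82, 82, 86]
205 [55, 67, 67, 66, 67, 68, 67, 68, 68, 68, 67, 69, 76, 66, 24, 13, 15, 16, 18, 16, 18, 18] [162, 154, -9, 132, 84, 82, 82, 83]
206 [57, 65, 67, 67, 67, 67, 68, 67, 68, 67, 68, 68, 68, 69, 64, 55, 50, 26, 18, 16, 
[... 761 characters left out ...]
, 70, 70, 70, 67, 53, 43, 23, 18, 13] [107, 105, 99, 40, 43, 42, 34, 85]
213 [45, 44, 37, 47, 40, 49, 65, 63, 61, 62, 61, 59, 60, 56, 55, 56, 54, 45, 41, 23, 17, 17] [39, 38, 37, 32, 29, 28, 25, 84]
214 [11, 15, 23, 39, 38, 40, 42, 41, 36, 35, 33, 27, 24, 19, 19, 18, 18, 18, 18, 15, 19, 16] [17, 21, 19, 14, 84, 82, 85, 86]
215 [10, 17, 25, 41, 42, 40, 41, 34, 16, 12, 19, 14, 16, 17, 17, 14, 17, 16, 17, 20, 17, 18] [18, 20, 19, 21, 85, 83, 85, 84]
216 [7, 16, 18, 18, 15, 15, 26, 41, 33, 15, 15, 17, 16, 17, 15, 18, 15, 17, 18, 19, 18, 19] [16, 18, 19, 17, 84, 83, 83, 85]
217 [7, 12, 16, 18, 17, 17, 26, 41, 41, 40, 35, 15, 15, 18, 17, 16, 19, 18, 15, 16, 18, 19] [19, 20, 17, 21, 85, 83, 82, 82]
```

```bash
python3 - <<'E'
from h import *
s=np.load("top1.npz");a=np.radians(5.3);R=np.array([[np.cos(a),np.sin(a)],[-np.sin(a),np.cos(a)]])
for u,v,z in((112,205.5,.119),(112,210.4,.119),(114,206,.107),(114,211,.107)):
    p=ray(s,(u,v),z)[0];print(u,v,np.round(R@(p[:2]-[.5102,.3163])*1000,1))
E
```

```text
112 205.5 [  5.2 -29.1]
112 210.4 [ -3.6 -28.7]
114 206 [  5.6 -29.1]
114 211 [ -3.5 -28.7]
```

carry_out(moves=[{"dx": -0.13, "dy": 0.26, "dz": 0, "ax": 0.001, "ay": 0.003, "az": 0.006, "fingers": 1}, {"dx": -0.13, "dy": 0.26, "dz": -0.8, "ax": 0.001, "ay": 0.003, "az": 0.006, "fingers": 1}, {"dx": -0.13, "dy": 0.26, "dz": -1.3, "ax": 0.001, "ay": 0.003, "az": 0.006, "fingers": 1}, {"dx": -0.13, "dy": 0.26, "dz": -1.7, "ax": 0.001, "ay": 0.003, "az": 0.006, "fingers": 1}, {"dx": -0.13, "dy": 0.26, "dz": -2, "ax": 0.001, "ay": 0.003, "az": 0.006, "fingers": 1}])

```text
time_s: 15.35
ee_pos: [0.5092, 0.3176, 0.3251]
ee_rot: [0.674, 0.739, -0.001, 0.0]
ft_force: [0.3, -0.1, -0.1]
gripper_width: 0.0094
gripper_force: 59.6
```

```bash
python3 toh.py
```

```text
t 15.35 p [509.2 317.6 325.1] z [-0.001 -0.001 -1.   ] y [ 0.996  0.092 -0.001] q [-0.55  0.45 -0.15  1.81  0.08  0.9  -0.64] F [ 0.3 -0.1 -0.1] w 9.4 59.6
rot left [ 0.001 -0.001  0.001] xy left cm (world) [ 0.1  -0.13] bottom z mm 78.9
```

carry_out(moves=[{"dx": 0, "dy": 0, "dz": -0.4, "ax": 0, "ay": 0, "az": 0, "fingers": 1}, {"dx": 0, "dy": 0, "dz": -0.8, "ax": 0, "ay": 0, "az": 0, "fingers": 1}, {"dx": 0, "dy": 0, "dz": -1.2, "ax": 0, "ay": 0, "az": 0, "fingers": 1}, {"dx": 0, "dy": 0, "dz": -1.6, "ax": 0, "ay": 0, "az": 0, "fingers": 1}])

```text
time_s: 15.85
ee_pos: [0.5092, 0.3177, 0.3092]
ee_rot: [0.674, 0.739, -0.0, 0.0]
ft_force: [0.2, 0.5, -0.8]
gripper_width: 0.0092
gripper_force: 59.6
```

carry_out(moves=[{"dx": 0, "dy": 0, "dz": -0.4, "ax": 0, "ay": 0, "az": 0, "fingers": 1}, {"dx": 0, "dy": 0, "dz": -0.8, "ax": 0, "ay": 0, "az": 0, "fingers": 1}, {"dx": 0, "dy": 0, "dz": -1.2, "ax": 0, "ay": 0, "az": 0, "fingers": 1}, {"dx": 0, "dy": 0, "dz": -1.6, "ax": 0, "ay": 0, "az": 0, "fingers": 1}, {"dx": 0, "dy": 0, "dz": -2, "ax": 0, "ay": 0, "az": 0, "fingers": 1}])

```text
time_s: 16.48
ee_pos: [0.5092, 0.3178, 0.2895]
ee_rot: [0.674, 0.739, -0.0, 0.0]
ft_force: [-0.6, -0.0, 4.0]
gripper_width: 0.0088
gripper_force: 60.5
```

carry_out(moves=[{"dx": 0, "dy": 0, "dz": -0.3, "ax": 0, "ay": 0, "az": 0, "fingers": 1}, {"dx": 0, "dy": 0, "dz": -0.6, "ax": 0, "ay": 0, "az": 0, "fingers": 1}, {"dx": 0, "dy": 0, "dz": -0.9, "ax": 0, "ay": 0, "az": 0, "fingers": 1}, {"dx": 0, "dy": 0, "dz": -1.2, "ax": 0, "ay": 0, "az": 0, "fingers": 1}])

```text
time_s: 16.98
ee_pos: [0.5093, 0.3178, 0.2776]
ee_rot: [0.674, 0.739, -0.0, 0.0]
ft_force: [-0.6, 0.9, 5.3]
gripper_width: 0.0089
gripper_force: 60.5
```

carry_out(moves=[{"dx": 0, "dy": 0, "dz": -0.3, "ax": 0, "ay": 0, "az": 0, "fingers": 1}, {"dx": 0, "dy": 0, "dz": -0.6, "ax": 0, "ay": 0, "az": 0, "fingers": 1}, {"dx": 0, "dy": 0, "dz": -0.9, "ax": 0, "ay": 0, "az": 0, "fingers": 1}, {"dx": 0, "dy": 0, "dz": -1, "ax": 0, "ay": 0, "az": 0, "fingers": 1}])

```text
time_s: 17.48
ee_pos: [0.5094, 0.3176, 0.2674]
ee_rot: [0.674, 0.739, -0.0, 0.0]
ft_force: [0.0, 0.1, 5.4]
gripper_width: 0.0089
gripper_force: 60.6
```

carry_out(moves=[{"dx": 0, "dy": 0, "dz": -0.1, "ax": 0, "ay": 0, "az": 0, "fingers": 1}, {"dx": 0, "dy": 0, "dz": -0.2, "ax": 0, "ay": 0, "az": 0, "fingers": 1}, {"dx": 0, "dy": 0, "dz": -0.2, "ax": 0, "ay": 0, "az": 0, "fingers": 1}])

```text
time_s: 17.85
ee_pos: [0.5094, 0.3176, 0.2661]
ee_rot: [0.674, 0.739, -0.0, 0.0]
ft_force: [-1.3, -1.1, 9.0]
gripper_width: 0.0088
gripper_force: 61.2
```

carry_out(moves=[{"dx": 0, "dy": 0, "dz": -0.15, "ax": 0, "ay": 0, "az": 0, "fingers": 1}, {"dx": 0, "dy": 0, "dz": -0.3, "ax": 0, "ay": 0, "az": 0, "fingers": 1}, {"dx": 0, "dy": 0, "dz": -0.3, "ax": 0, "ay": 0, "az": 0, "fingers": 1}])

```text
time_s: 18.23
ee_pos: [0.5097, 0.3177, 0.2659]
ee_rot: [0.674, 0.739, 0.0, 0.001]
ft_force: [-7.8, -5.4, 30.8]
gripper_width: 0.0087
gripper_force: 64.8
```

carry_out(moves=[{"dx": 0, "dy": 0, "dz": 0.2, "ax": 0, "ay": 0, "az": 0, "fingers": 1}, {"dx": 0, "dy": 0, "dz": 0.2, "ax": 0, "ay": 0, "az": 0, "fingers": 0.5}, {"dx": 0, "dy": 0, "dz": 0.2, "ax": 0, "ay": 0, "az": 0, "fingers": 0.3}, {"dx": 0, "dy": 0, "dz": 0.2, "ax": 0, "ay": 0, "az": 0, "fingers": 0.2}, {"dx": 0, "dy": 0, "dz": 0.2, "ax": 0, "ay": 0, "az": 0, "fingers": 0.2}])

```text
time_s: 18.85
ee_pos: [0.5091, 0.3176, 0.2641]
ee_rot: [0.674, 0.739, -0.001, 0.0]
ft_force: [-0.8, -0.5, -0.0]
gripper_width: 0.0342
gripper_force: 0.0
```

carry_out(moves=[{"dx": 0, "dy": 0, "dz": 3, "ax": 0, "ay": 0, "az": 0, "fingers": 0.2}, {"dx": 0, "dy": 0, "dz": 7, "ax": 0, "ay": 0, "az": 0, "fingers": 0.2}, {"dx": 0, "dy": 0, "dz": 12, "ax": 0, "ay": 0, "az": 0, "fingers": 0.2}, {"dx": -3, "dy": 5, "dz": 15, "ax": 0, "ay": 0, "az": 0, "fingers": 0}, {"dx": -6, "dy": 10, "dz": 15, "ax": 0, "ay": 0, "az": 0, "fingers": 0}])

```text
time_s: 19.48
ee_pos: [0.4498, 0.4184, 0.4177]
ee_rot: [0.675, 0.738, 0.003, 0.001]
ft_force: [0.8, 0.6, -1.0]
gripper_width: 0.0427
gripper_force: 0.0
```

carry_out(moves=[{"dx": -3, "dy": 6, "dz": 0, "ax": 0, "ay": 0, "az": 0, "fingers": 0}, {"dx": -6, "dy": 12, "dz": 0, "ax": 0, "ay": 0, "az": 0, "fingers": 0}, {"dx": -9, "dy": 17, "dz": 0, "ax": 0, "ay": 0, "az": 0, "fingers": 0}, {"dx": -12, "dy": 20, "dz": 0, "ax": 0, "ay": 0, "az": 0, "fingers": 0}, {"dx": -12, "dy": 20, "dz": 0, "ax": 0, "ay": 0, "az": 0, "fingers": 0}])

```text
time_s: 20.1
ee_pos: [0.3238, 0.6211, 0.4138]
ee_rot: [0.671, 0.742, -0.001, -0.002]
ft_force: [0.5, -0.9, -0.2]
gripper_width: 0.0428
gripper_force: 0.0
```

```bash
python3 - <<'E'
from h import *
from station import manip
st()
A=manip.snapshot('top');S=manip.snapshot('scene')
a=np.radians(5.3);R=np.array([[np.cos(a),np.sin(a),0],[-np.sin(a),np.cos(a),0],[0,0,1]])
for n,s in(("top",A),("scene",S)):
    l=((cloud(s)-[.5102,.3163,0])@R.T)*1000;x,y,z=l[...,0],l[...,1],l[...,2]
    m=(abs(x)<12)&(abs(y)<30)&(z>95)&(z<140);print(n,m.sum(),np.round(np.percentile(z[m],[50,90,98]),1))
cv2.imwrite('pics/f1.png',np.hstack([cv2.resize(A['pixels'][150:250,60:160],(400,400),interpolation=2),cv2.resize(S['pixels'],(400,400),interpolation=2)]))
E
```

```text
t 20.1 p [323.8 621.1 413.8] z [-0.004  0.001 -1.   ] y [ 0.995  0.1   -0.004] q [-1.02  0.53 -0.24  1.46  0.13  1.17 -1.18] F [ 0.5 -0.9 -0.2] w 42.8 0.0
top 225 [118.5 120.6 121.3]
scene 308 [110.7 119.4 120.6]
```

View pics/f1.png

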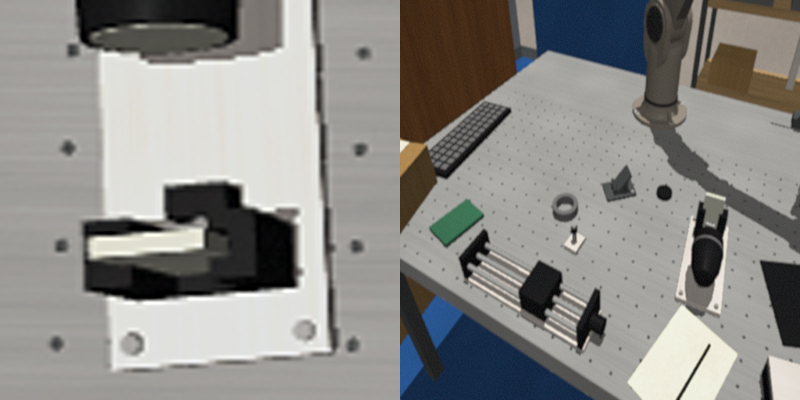

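The plate stands upright in the slot (left, top edge at (145,243)). Its top measures about 119–120 mm, against 120 mm for home. The bystanders are where they were.

```bash
python3 -c "
from station import manip
print(manip.hand_in())"
```

```text
the job is handed in; nothing more can be done
None
```

The plate was laid on the rest and let go, taken again, pressed home in the holder slot until it hit a hard stop, and released; the job is handed in at about 20 s with the bystanders untouched.

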